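# Screw the lid onto the spice canister

### The arm

A 6-joint arm with a two-finger parallel gripper is mounted at the origin on the work surface. World frame = base frame: x ahead of the robot, y to its left, z up, the work surface at z = 0. Lengths are in mm, angles in degrees, forces in N, time in s.
With the tool pointing down it reaches from about 300 to 1000 mm from the base axis. Payload 5.1 kg.
Tool frame: the origin (TCP) lies on the centre line of the jaws, within the pads' length; the fingertips stand 25 mm ahead of it and the grasp point (between the pads) lies 6 mm ahead of it; y points along the fingers, z is the direction in which the jaws open and shut, and the axes are right-handed (so a half turn about y gives the same grasp; the last joint's range is limited). The gripper opens to 95 mm and grips with 3 to 60 N. Pads are 20 mm wide; open, the fingers measure 119 mm over their backs; the gripper's body (75 mm by 180 mm) begins 59 mm behind the grasp point.
Start: joints at [-75.665, 7.093, 94.555, -0, 78.352, -4.733], TCP at [212.316, -614.334, 239.656] pointing down, gripper open.
Joint ranges: [-149.61, 149.61], [-58.7, 133.49], [1.44, 155.28], [-77.14, 257.14], [18.33, 153.61], [-166.67, 166.67]. Speed limits (degrees/s): [147.25, 147.25, 180, 180, 180, 180].

### API

Orientations are given as [roll, pitch, yaw] about the fixed x, y, z axes, in that order (R = Rz(yaw) Ry(pitch) Rx(roll)).
In Python, from cell import get_obs, capture, sign_off, look_for gives the robot as it stands. The module is installed in compiled form; this text tells all that it offers.
- The arm moves only by the tool move_arm, never from a script. Its argument "series" is one flat list of numbers, 6 for each row, row after row: the shift along the tool's x, y, z in mm, then the turn, a rotation vector about the tool's x, y, z in rad. In form: [tx, ty, tz, wx, wy, wz, tx, ty, tz, wx, wy, wz, ...]. A call has 1 to 5 rows; each row is the pose to reach, as a shift and turn from the pose commanded when the call began, along the tool's axes at that moment; what a row does not reach only later rows make up. A row lasts 1/12 s, in which the tool goes at most 41.7 mm and 7.16 degrees, less where a joint would pass 70% of its speed; a pose out of reach is approached as far as the arm can. A call with a gripper value outside its range is refused whole. "jaw" is the finger opening in mm, from 0 to 95.1, set as the call begins (left out, the last holds). The fingers move at their own pace and stop on an object; "grip_force" is the grip in N (left out, the last holds). Time passes only in rows, so rows that repeat a pose let the fingers close. It gives the time, the measured TCP pose, the force and the opening at its end, in the units of the state.
- get_obs(): the state, without advancing time (a new reading comes with each control period).
- capture(name): name is "scene" or "top" or "wrist"; returns a dict with "img" (384x512x3 uint8, blue, green, red), "depth" (384x512 float32, mm along the optical axis (not along the pixel's ray), 0 where there is no reading), "K" (3x3 intrinsics, pixels), "cam_to_world" (4x4, takes a point from camera to world coordinates); the wrist camera has in their place "mount" (4x4, takes a point from camera to tool coordinates, whose origin is the TCP and whose axes are the tool frame's). Camera axes: x right, y down, z forward; pixel columns grow to the right and rows downward; lengths in mm; the calibration is good to about 2 mm. A picture is of the moment at which its call begins: read the wrist's pose just before it.
- sign_off(): hands the job in, once; it reports no verdict.
Trained networks look in the newest picture that a camera, given by its name, has taken for a name from the list of things; names that differ only in an ending like _2 or _b are one class to them, and where a whole thing is asked for, a point or a joint stands for the part that bears it (a point fixed in the world has none). Each returns a list of dicts, best first, with "score" (0 to 1); they miss things now and then, are a little off and sometimes report something else, mostly with a low value. They report only what shows in the picture. A call takes as long as a camera call. They do not tell look-alikes from the thing itself.
- look_for(query, camera): "extent" ([left, top, width, height] in pixels, round what is visible of it).
The state is a dict: "clock": time; "joint_positions": joint angles; "qd": joint speeds; "joint_torque": joint torques, N m; "ee_pos": TCP position; "eef_rot": TCP orientation; "ft_force": force on the tool from outside, world axes, zero at the start; "moment": the same for the moment, N m; "opening": finger opening in mm.
Only numpy, scipy, OpenCV 4.12 (cv2) and the standard library are available. Lean on these libraries where they do the work, as an engineer would, in place of code of your own. Each camera call takes 0.05 s, during which the arm holds its last target.

### The job

Close the blue spice canister: set the loose steel lid level on its threaded neck, find the thread start by turning it backward (anticlockwise from above) until it drops, if it has not dropped in at once, then screw it forward (clockwise) until it is fully home against its stop. Never force it, leave the jar, the mortar and the scoop where they are, and let go of the lid at the end.

Things in the scene. Friction and masses are not known exactly. Their poses are not given: they have to be found in the camera images.
- mouth (a point): Centre of the top of the canister's neck, 167 mm above the counter, z up. The blue tin (94 mm across) is fixed in a 130 mm square wooden cradle and cannot move or turn. Its aluminium neck is 44 mm across and stands 41 mm above the tin; the top 5 mm taper to 37 mm across and lead the lid in. The neck's yaw is random, unrelated to this point's yaw.
- ramp_top (a point): On the neck's axis, 17 mm below mouth: height of the high ends of three thread ramps, 120 degrees apart, outside the neck. Each falls 6 mm over 80 degrees clockwise (from above) to an upright pin; a gap follows, then the next high end. Lugs on the ramps cannot go clockwise past the pins; turned anticlockwise at most 110 degrees they fall off the high ends into the gaps.
- gap_level (a point): On the neck's axis, 24 mm below mouth: height of the lugs once dropped into the gaps, 12 mm below the high ends' crest; up to 15 degrees further anticlockwise they meet rigid pins. Then 75 to 95 degrees clockwise draw them under the ramps and the lid some 5.5 mm down to the pins. Free turning takes under 0.2 N m: stop when the moment rises.
- lid_handle (a point): Centre of the loose lid's red wing handle: a bar 56 mm long (x), 12 mm thick (y), 30 mm high, standing on the lid's flat top, 15 mm below this point. Height of this point above mouth: lugs on the ramps 32 to 37.5 mm, on pin tops 43, dropped into the gaps (by turning or by luck) 25, fully home 19.5. The lid starts upright on the counter.
- lid_foot (a point): Centre of the lid's open underside, 53 mm below lid_handle; z is the lid's axis. Steel lid, 0.14 to 0.26 kg, 66 mm across, 38 mm high without handle, 60 mm across inside; three round lugs 120 degrees apart inside the skirt, 4 mm above the foot, reach to 23.2 mm from the axis (1.2 mm clear of the neck).
- jar_mid (a point): Bystander: closed amber glass spice jar with wooden cap, 56 mm across, about 95 mm high; this point is 47 mm above its foot. Leave it alone.
- mortar_mid (a point): Bystander: brass mortar cup, 84 mm across, 65 mm high; this point is 32 mm above its foot. Leave it alone.
- scoop: Bystander: wooden spoon scoop lying on the counter. Leave it alone.
Things that resemble listed ones, but are neither listed nor needed, are in the scene too. What is shaped like the part that bears lid_handle but green, pink or turquoise is not meant.

How it is judged (in metres and radians):
On the way:
1. the lid has dropped off the thread starts: level on the neck with its lugs in the gaps (z of lid_handle in the frame of mouth between 0.0225 and 0.0275 m and horizontal distance between lid_handle and mouth below 0.005 m and angle between lid_foot's own z axis and vertical below 0.08 rad), for 0.1 s.
At the end, for the whole second after the job is handed in: The lid is screwed home: its handle's centre less than 20.9 mm above the mouth (about 19.5 mm at the stop), within 4 mm of the neck's axis, level within 0.05 rad, and let go (z of lid_handle in the frame of mouth below 0.0209 m and horizontal distance between lid_handle and mouth below 0.004 m and angle between lid_foot's own z axis and vertical below 0.05 rad and contact force between the fingers and lid below 0.1 N); the robot touches nothing.
It fails at once if the lid is forced: more than 100 N between lid and neck or canister (contact force between lid and neck above 100 N or contact force between lid and canister above 100 N).
It fails at once if a bystander is moved by more than 30 mm (distance of any of jar_mid, mortar_mid, scoop from where it was at the start of the episode above 0.03 m).
It also fails if it takes over 72 s, if anything falls off the work surface, if the arm or the gripper's body presses on something with over 40 N, if the wrist force passes 120 N, or if a joint passes its speed limit or range.

## Working session

There is one attempt and no reset: what is moved stays moved. The work goes in short steps, Python scripts to look and compute and a tool call to move; the robot and the scene stay as the last step left them, time stands still between calls to the robot, and variables do not carry over. Pictures are saved under pics/ and viewed, and the job is handed in when it is done.

Besides the shell and the picture viewer there is one more tool, called after "Call:" as a command line: name --argument value ..., lists and objects as JSON in quotes. move_arm: Moves the arm, as the interface text tells. Its arguments: {"type":"object","properties":{"series":{"type":"array"},"jaw":{"type":"number"},"grip_force":{"type":"number"}},"required":["series"]}

```bash
mkdir -p pics; python3 - <<'E'
from cell import *
import cv2,numpy as np
o=get_obs(); print(o)
for n in ['scene','top','wrist']:
    c=capture(n); cv2.imwrite(f'pics/{n}0.png',c['img']); np.savez(f'{n}0.npz',**c)
    print(n,c['K'].tolist(),np.round(c.get('cam_to_world',c.get('mount')),3).tolist())
    for q in ['lid_handle','mouth','jar_mid','mortar_mid','scoop']:
        try: print(q,[(r['extent'],round(r['score'],2)) for r in look_for(q,n)][:5])
        except Exception as e: print(q,e)
E
```

```text
{'clock': 0.0, 'joint_positions': array([-7.56651180e+01,  7.13467508e+00,  9.46294904e+01,  1.01111237e-03,
        7.83512106e+01, -4.73249119e+00]), 'qd': array([-0.05242038,  0.03216548, -0.05054246,  0.03134435, -0.00027928,
       -0.02579572]), 'joint_torque': array([ 4.87112939e-04, -4.17608786e+01, -3.59933710e+01,  7.74766621e-02,
        4.92605846e-02, -1.56104775e-04]), 'ee_pos': array([ 212.18217636, -613.80497314,  238.42103807]), 'eef_rot': array([-9.01149012e+01,  1.05054499e-02, -1.60932842e+02]), 'ft_force': array([ 0.37980066, -0.62869891,  0.85624822]), 'moment': array([ 0.013838  , -0.02361706,  0.01119067]), 'opening': 95.15654169588507}
scene [[404.0926040885141, 0.0, 250.71730323828612], [0.0, 404.0926040885141, 196.48295986216684], [0.0, 0.0, 1.0]] [[0.867, 0.341, -0.363, 851.401], [0.498, -0.582, 0.643, -640.452], [0.009, -0.738, -0.674, 670.638], [0.0, 0.0, 0.0, 1.0]]
lid_handle [([207.7, 247.7, 31.1, 44.7], 0.75), ([246.7, 277.1, 40.5, 49.0], 0.73), ([146.0, 244.6, 38.2, 35.9], 0.62), ([177.7, 206.1, 29.1, 41.4], 0.56)]
mouth [([245.3, 145.2, 71.5, 71.5],
[... 276 characters left out ...]
 0.119, 448.859], [-0.999, -0.011, 0.033, -118.317], [-0.032, -0.119, -0.992, 1132.886], [0.0, 0.0, 0.0, 1.0]]
lid_handle [([274.4, 244.4, 28.0, 28.5], 0.86), ([307.2, 144.7, 30.1, 26.5], 0.74), ([318.0, 239.8, 30.7, 30.3], 0.73), ([302.5, 189.3, 29.6, 28.2], 0.67)]
mouth [([150.6, 184.0, 71.7, 64.3], 0.84)]
jar_mid [([227.4, 121.6, 26.7, 31.8], 0.6)]
mortar_mid []
scoop [([356.9, 159.7, 35.5, 84.7], 0.76)]
wrist [[294.63575740059434, 0.0, 254.66673859963217], [0.0, 294.63575740059434, 196.45724829595645], [0.0, 0.0, 1.0]] [[0.001, 0.965, 0.262, -73.609], [-0.0, -0.262, 0.965, -144.938], [1.0, -0.001, 0.0, 0.225], [0.0, 0.0, 0.0, 1.0]]
lid_handle []
mouth []
jar_mid []
mortar_mid []
scoop []
```

View pics/scene0.png

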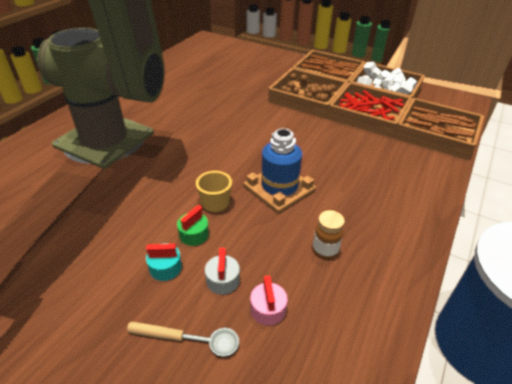

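View pics/top0.png

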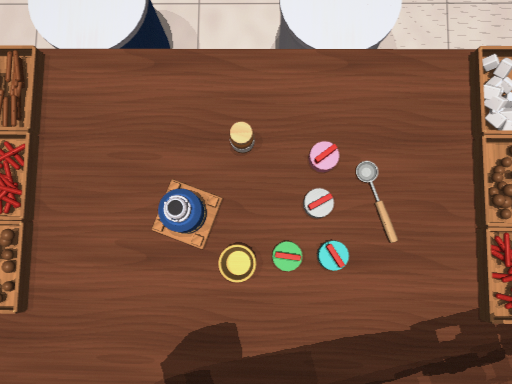

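```bash
python3 - <<'E'
import cv2,numpy as np
a=np.load('top0.npz')['img'][110:290,130:400];cv2.imwrite('pics/topc.png',cv2.resize(a,None,fx=2.9,fy=2.9,interpolation=cv2.INTER_CUBIC))
a=np.load('scene0.npz')['img'][130:370,120:370];cv2.imwrite('pics/scenec.png',cv2.resize(a,None,fx=2.5,fy=2.5,interpolation=cv2.INTER_CUBIC))
E
```

```text
(no output)
```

View pics/topc.png

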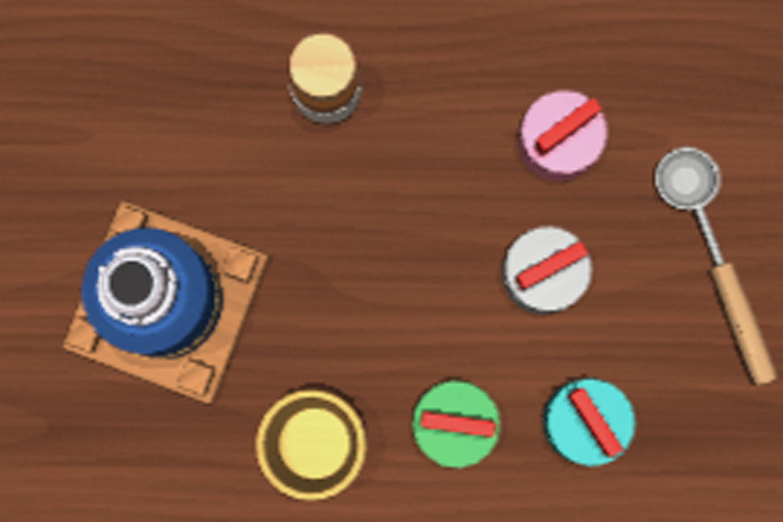

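View pics/scenec.png

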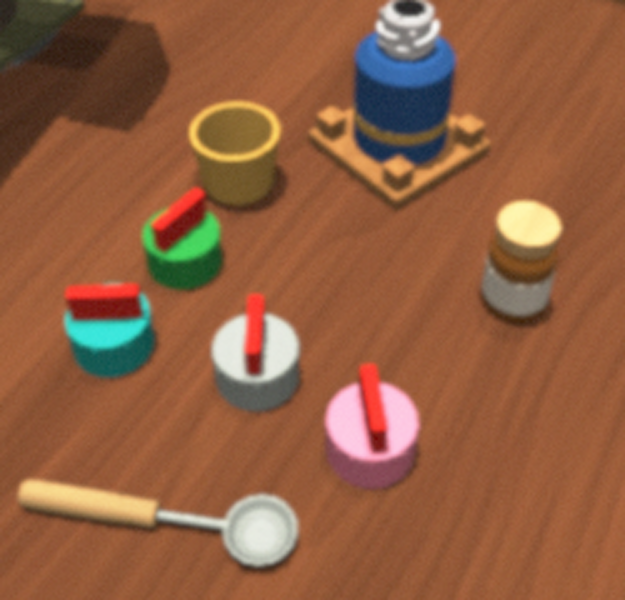

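The top picture shows four look-alike lids: pink (324,155), grey steel (319,203), green (287,256) and turquoise (333,255). The grey steel one at (319,203) is the one I want, and the crop confirms a grey body with a red bar. Next I'll measure it and the neck.

```bash
cat > h.py <<'E'
import numpy as np,cv2
from scipy.spatial.transform import Rotation as R
def cloud(c,T=None):
    K=c['K'];T=c['cam_to_world'] if T is None else T
    d=c['depth'];v,u=np.mgrid[:d.shape[0],:d.shape[1]]
    p=np.stack([(u-K[0,2])/K[0,0]*d,(v-K[1,2])/K[1,1]*d,d],-1)
    w=p@T[:3,:3].T+T[:3,3]
    w[d<=0]=np.nan
    return w
def pose(o):
    T=np.eye(4);T[:3,:3]=R.from_euler('xyz',o['eef_rot'],degrees=True).as_matrix();T[:3,3]=o['ee_pos'];return T
def circ(p):
    A=np.c_[2*p,np.ones(len(p))];s=np.linalg.lstsq(A,(p**2).sum(1),rcond=None)[0]
    return s[:2],np.sqrt(s[2]+s[0]**2+s[1]**2)
def red(img): 
    b,g,r=[img[...,i].astype(int) for i in range(3)]
    return (r>120)&(g<90)&(b<90)
def px2plane(c,uv,z,T=None):
    T=c['cam_to_world'] if T is None else T
    uv=np.atleast_2d(uv);K=c['K']
    r=np.c_[(uv-[K[0,2],K[1,2]])/[K[0,0],K[1,1]],np.ones(len(uv))]@T[:3,:3].T
    return T[:3,3]+r*((z-T[2,3])/r[:,2])[:,None]
E
python3 - <<'E'
from h import *
for n,box in [('top',(300,185,340,222)),('scene',(200,240,245,300))]:
    c=dict(np.load(n+'0.npz'));w=cloud(c)
    m=np.zeros(w.shape[:2],bool);m[box[1]:box[3],box[0]:box[2]]=1
    r=m&red(c['img'])&np.isfinite(w[...,2]);q=w[r]
    print(n,'red',len(q),np.percentile(q[:,2],[5,50,90,98]))
    t=q[q[:,2]>56];mu=t[:,:2].mean(0);U=np.linalg.svd(t[:,:2]-mu)[2]
    pr=(t[:,:2]-mu)@U.T
    print(' center',mu,'mid',mu+U.T@((pr.max(0)+pr.min(0))/2),'yaw',np.degrees(np.arctan2(U[0,1],U[0,0])),np.ptp(pr,axis=0))
    g=m&~red(c['img'])&(w[...,2]>30)&(w[...,2]<46);q=w[g];print(' lidtop',len(q),np.nanmedian(q,0),circ(q[:,:2][cv2.convexHull(q[:,:2].astype(np.float32),returnPoints=False)[:,0]]))
for n,box in [('top',(150,180,215,240)),('scene',(245,120,320,200))]:
    c=dict(np.load(n+'0.npz'));w=cloud(c)[box[1]:box[3],box[0]:box[2]].reshape(-1,3)
    z=w[:,2]
    print(n,'zmax',np.nanpercentile(z,[90,99,100]))
    for a,b in [(160,172),(145,160),(140,172),(120,132)]:
        q=w[(z>a)&(z<b)][:,:2]
        if len(q)>6:
            h=cv2.convexHull(q.astype(np.float32))[:,0];print(a,b,len(q),q.mean(0),circ(h.astype(float)))
w=cloud(dict(np.load('top0.npz')))
for nm,(u,v) in dict(jar=(241,132),mort=(238,263),scoop=(367,172)).items(): print(nm,w[v,u])
E
```

```text
top red 411 [-3.33745692  1.3788358  68.59723946 70.43288733]
 center [ 565.8088981  -244.30001665] mid [ 565.91060383 -244.32899222] yaw 118.92107892375276 [53.69756375 11.6264193 ]
 lidtop 523 [ 564.4764437  -243.78801138   37.70140057] (array([ 566.02888276, -244.05022097]), np.float64(32.83052626313037))
scene red 568 [-1.8673062   0.43663611 67.68757392 68.7523499 ]
 center [ 567.58803925 -246.51905488] mid [ 566.50060157 -245.72103243] yaw -58.68269938528744 [56.54969893 10.28854655]
 lidtop 649 [ 570.68247712 -250.14797063   37.65258112] (array([ 565.36143891, -245.72911651]), np.float64(33.24602851344213))
top zmax [152.99627113 168.40785405 171.3871971 ]
160 172 355 [538.51498305  59.60294828] (array([539.05788626,  60.23022755]), np.float64(21.385536984799415))
145 160 160 [536.87701247  55.81422076] (array([538.90480259,  60.26448222]), np.float64(27.4227806259371))
140 172 540 [537.87039123  58.24573998] (array([539.04280299,  60.46985453]), np.float64(27.587699181164197))
120 132 519 [535.92238884  55.11355206] (array([538.61489823,  60.36106884]), np.float64(41.491105623368156))
scene zmax [125.5719457  167.23474028 169.37471305]
160 172 192 [539.8141189   54.76073696] (array([538.54885633,  57.30583229]), np.float64(20.64865282506541))
145 160 169 [543.68784075  46.23444861] (array([537.83409965,  58.66942007]), np.float64(27.26443017374593))
140 172 389 [541.71410658  49.93136006] (array([538.80997065,  56.33143836]), np.float64(26.01228561744819))
120 132 332 [544.57107123  42.57974055] (array([537.39966838,  58.44308895]), np.float64(39.96886587603872))
jar [714.87316398 -68.29952568  92.38990597]
mort [425.8301192  -62.12348959   5.77108526]
scoop [ 643.10874581 -363.22120584    2.48894144]
```

```bash
cat > d.py <<'E'
import sys
from h import *
from cell import get_obs
def delta(x,y,z,az,T=None):
    T=pose(get_obs()) if T is None else T
    a=np.radians(az);Z=np.array([np.cos(a),np.sin(a),0]);Y=np.array([0,0,-1.]);G=np.c_[np.cross(Y,Z),Y,Z]
    t=T[:3,:3].T@(np.array([x,y,z])-T[:3,3]);w=R.from_matrix(T[:3,:3].T@G).as_rotvec()
    return np.r_[t,w]
if __name__=='__main__':
    o=get_obs();print('clock',o['clock'],'p',o['ee_pos'].round(1),'j6',o['joint_positions'][5].round(1),'F',o['ft_force'].round(1),'M',o['moment'].round(2),'op',o['opening'].round(1))
    print(delta(*map(float,sys.argv[1:5])).round(4).tolist())
E
python3 d.py 566 -245 180 29.5
```

```text
Traceback (most recent call last):
  File "d.py", line 10, in <module>
    o=get_obs();print('clock',o['clock'],'p',o['ee_pos'].round(1),'j6',o['joint_positions'][5].round(1),'F',o['ft_force'].round(1),'M',o['moment'].round(2),'op',o['opening'].round(1))
                                                                                                                                                                 ^^^^^^^^^^^^^^^^^^
AttributeError: 'float' object has no attribute 'round'
```

```bash
sed -i "s/o\['opening'\].round(1)/round(o['opening'],1)/" d.py; python3 d.py 566 -245 180 29.5
```

```text
clock 0.9 p [ 212.3 -614.3  239.7] j6 -4.7 F [ 0.7  0.1 -0.6] M [ 0.04  0.03 -0.02] op 94.8
[-454.9274, 59.6786, -233.5492, -0.0, -1.7529, 0.0]
```

Call:
move_arm --series '[-455,60,-233.5,0,-1.753,0,-455,60,-233.5,0,-1.753,0,-455,60,-233.5,0,-1.753,0,-455,60,-233.5,0,-1.753,0,-455,60,-233.5,0,-1.753,0]' --jaw 50 --grip_force 30

```text
clock: 1.32
ee_pos: [356.4, -463.5, 215.3]
eef_rot: [-90.0, -0.0, -124.8]
ft_force: [0.6, 0.2, -0.7]
opening: 66.9
```

```bash
python3 d.py 566 -245 180 29.5
```

```text
clock 1.3167 p [ 356.4 -463.5  215.3] j6 -22.9 F [ 0.6  0.2 -0.7] M [-0.08 -0.09 -0.04] op 66.9
[-299.0472, 35.3277, 47.3764, -0.0004, -1.1224, 0.0004]
```

Call:
move_arm --series '[-299,35,47.5,0,-1.122,0,-299,35,47.5,0,-1.122,0,-299,35,47.5,0,-1.122,0,-299,35,47.5,0,-1.122,0,-299,35,47.5,0,-1.122,0]'

```text
clock: 1.73
ee_pos: [500.8, -314.8, 191.6]
eef_rot: [-90.0, -0.0, -89.0]
ft_force: [0.4, -1.2, -0.4]
opening: 50.0
```

```bash
python3 d.py 566 -245 180 29.5
```

```text
clock 1.7333 p [ 500.8 -314.8  191.6] j6 -38.4 F [ 0.4 -1.2 -0.4] M [-0.01 -0.13 -0.02] op 50.0
[-68.5615, 11.5916, 66.4766, -0.0005, -0.4967, 0.0006]
```

Call:
move_arm --series '[-68.5,11.5,66.5,0,-0.497,0,-68.5,11.5,66.5,0,-0.497,0,-68.5,11.5,66.5,0,-0.497,0,-68.5,11.5,66.5,0,-0.497,0,-68.5,11.5,66.5,0,-0.497,0]'

```text
clock: 2.15
ee_pos: [566.0, -245.9, 179.6]
eef_rot: [-90.0, 0.0, -60.6]
ft_force: [-0.4, 0.5, 0.3]
opening: 49.9
```

```bash
python3 - <<'E'
from h import *
from cell import *
T=pose(get_obs());c=capture('wrist');cv2.imwrite('pics/w1.png',c['img']);np.savez('w1.npz',T=T,**c)
W=T@c['mount'];w=cloud(c,W)
m=red(c['img'])&np.isfinite(w[...,2]);q=w[m];s=(np.hypot(q[:,0]-566,q[:,1]+245)<45)&(q[:,2]>58)
t=q[s];mu=t[:,:2].mean(0);U=np.linalg.svd(t[:,:2]-mu)[2];pr=(t[:,:2]-mu)@U.T
print(len(t),np.median(t[:,2]),mu,mu+U.T@((pr.max(0)+pr.min(0))/2),np.degrees(np.arctan2(U[0,1],U[0,0])),np.ptp(pr,axis=0))
g=~red(c['img'])&(w[...,2]>30)&(w[...,2]<46)&(np.hypot(w[...,0]-566,w[...,1]+245)<40)
q=w[g];h=cv2.convexHull(q[:,:2].astype(np.float32))[:,0].astype(float);print(len(q),np.median(q[:,2]),circ(h),T[:3,3])
E
python3 d.py 566 -245 66 29.5
```

```text
791 67.89397599932278 [ 565.01213975 -243.60747691] [ 562.60891545 -242.71687013] -60.61548280831911 [61.21952547 67.73557792]
2610 37.860644837620356 (array([ 565.64199344, -244.50230328]), np.float64(33.00803929984585)) [ 565.95939065 -245.86479305  179.63332485]
clock 2.2 p [ 565.5 -246.6  179.8] j6 -57.6 F [-0.6 -0.  -0.4] M [-0.04 -0.12  0.02] op 49.8
[-1.1536, 113.8113, 1.1883, 0.0002, -0.0072, -0.0001]
```

View pics/w1.png

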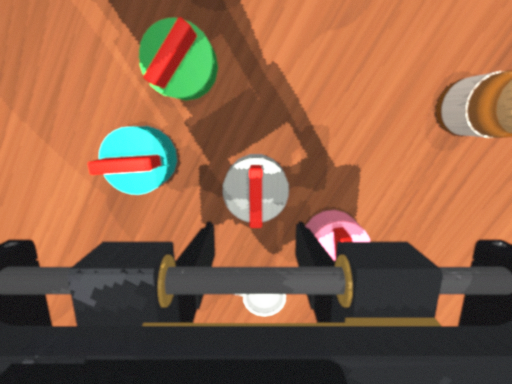

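The wrist view has the grey lid at (256,188) with its bar upright, in line with the jaws. I measure it at (565.7, -244.6), top at 37.9 mm, which agrees with the fixed cameras, so I'll descend.

Call:
move_arm --series '[-1.5,40,1,0,-0.007,0,-1.5,80,1,0,-0.007,0,-1.5,113,1,0,-0.007,0,-1.5,113,1,0,-0.007,0,-1.5,113,1,0,-0.007,0]'

```text
clock: 2.62
ee_pos: [565.1, -246.2, 66.7]
eef_rot: [-90.0, 0.0, -60.7]
ft_force: [0.2, 1.2, -0.1]
opening: 49.9
```

```bash
python3 d.py 565.8 -244.7 66 29.5
```

```text
clock 2.6167 p [ 565.1 -246.2   66.7] j6 -57.9 F [ 0.2  1.2 -0.1] M [ 0.   -0.14 -0.02] op 49.9
[-0.9101, 0.747, 1.3593, 0.0003, -0.003, -0.0003]
```

Call:
move_arm --series '[-1,0.5,1.3,0,-0.003,0,-1,0.5,1.3,0,-0.003,0,-1,0.5,1.3,0,-0.003,0,-1,0.5,1.3,0,-0.003,0,-1,0.5,1.3,0,-0.003,0]' --jaw 0 --grip_force 30

```text
clock: 3.03
ee_pos: [566.0, -243.9, 66.7]
eef_rot: [-90.0, -0.0, -60.3]
ft_force: [0.2, 0.3, -0.1]
opening: 21.9
```

Call:
move_arm --series '[0,0,0,0,0,0,0,0,0,0,0,0,0,0,0,0,0,0]'

```text
clock: 3.28
ee_pos: [566.0, -243.8, 66.6]
eef_rot: [-90.0, 0.0, -60.3]
ft_force: [-0.9, -0.4, 0.5]
opening: 11.8
```

```bash
python3 d.py 565.8 -244.7 66 29.5
```

```text
clock 3.2833 p [ 566.  -243.8   66.6] j6 -58.0 F [-0.9 -0.4  0.5] M [ 0.03 -0.05 -0.  ] op 11.8
[0.6555, 0.5776, -0.5976, 0.0002, 0.0041, -0.0]
```

Call:
move_arm --series '[0,-20,0,0,0,0,0,-60,0,0,0,0,0,-100,0,0,0,0,0,-140,0,0,0,0,0,-180,0,0,0,0]'

```text
clock: 3.7
ee_pos: [565.3, -243.3, 247.1]
eef_rot: [-90.1, 0.1, -60.3]
ft_force: [1.1, -0.0, -2.6]
opening: 12.0
```

```bash
python3 - <<'E'
from h import *
from cell import *
import time
c=capture('scene');cv2.imwrite('pics/s2.png',c['img'][100:330,100:400].repeat(2,0).repeat(2,1))
c=capture('top');np.savez('top2.npz',**c)
E
python3 d.py 538.8 59.5 280 29.5
```

```text
clock 3.8 p [ 569.4 -245.5  255.9] j6 -58.0 F [ 0.4 -1.  -1.3] M [-0.06 -0.21  0.04] op 11.8
[-279.7049, -26.6754, 124.8986, -0.0081, 0.0042, 0.0127]
```

View pics/s2.png

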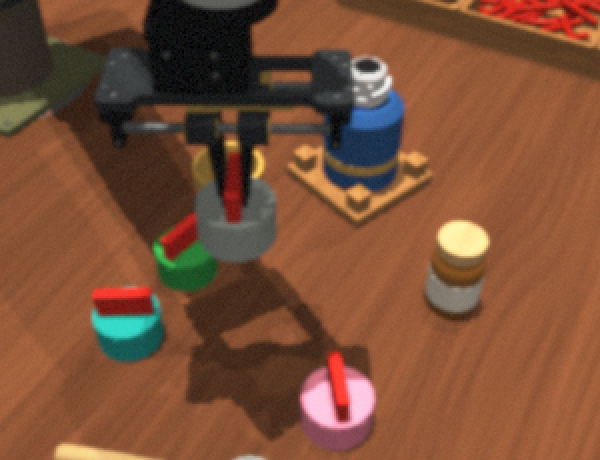

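The lid hangs level in the jaws, at about (235,220) in the enlarged crop. I'll carry it towards the neck and look again on the way.

Call:
move_arm --series '[-30,-4,12,0,0,0,-65,-9,28,0,0,0,-100,-14,44,0,0,0,-135,-19,58,0,0,0,-160,-24,70,0,0,0]' --grip_force 40

```text
clock: 4.22
ee_pos: [545.9, -67.5, 268.4]
eef_rot: [-90.1, 0.2, -60.2]
ft_force: [0.6, 0.9, -2.5]
opening: 11.8
```

Call:
move_arm --series '[0,0,0,0,0,0,0,0,0,0,0,0,0,0,0,0,0,0]'

```text
clock: 4.47
ee_pos: [547.0, -70.3, 269.0]
eef_rot: [-90.1, 0.1, -60.2]
ft_force: [0.2, 0.1, -2.5]
opening: 12.2
```

```bash
python3 - <<'E'
from h import *
from cell import *
o=get_obs();T=pose(o);c=capture('wrist');cv2.imwrite('pics/w3.png',c['img']);np.savez('w3.npz',T=T,**c)
w=cloud(c,T@c['mount']);w=w[np.hypot(w[...,0]-538.8,w[...,1]-59.5)<48]
z=w[:,2];print(o['qd'].round(2),len(w),np.nanpercentile(z,[50,99]) if len(w) else 0)
for a,b in [(163,172),(145,160),(120,132)]:
    q=w[(z>a)&(z<b)][:,:2]
    if len(q)>6: print(a,b,len(q),circ(cv2.convexHull(q.astype(np.float32))[:,0].astype(float)))
E
python3 d.py 538.8 59.5 280 29.5
```

```text
[-1.2   0.42 -0.45  0.08  0.13  0.09] 8693 [125.89599846 168.30572937]
163 172 2434 (array([538.11593898,  60.19405247]), np.float64(21.25368272290853))
145 160 926 (array([538.14579638,  60.30793621]), np.float64(27.802707909362574))
120 132 2553 (array([538.10937555,  60.16274829]), np.float64(40.674532722629536))
clock 4.5167 p [547.1 -70.8 269. ] j6 -42.6 F [-0.4  0.2 -2.8] M [-0.03 -0.19 -0.01] op 11.9
[-117.2593, -10.9325, 57.3442, 0.0018, 0.0035, -0.0011]
```

View pics/w3.png

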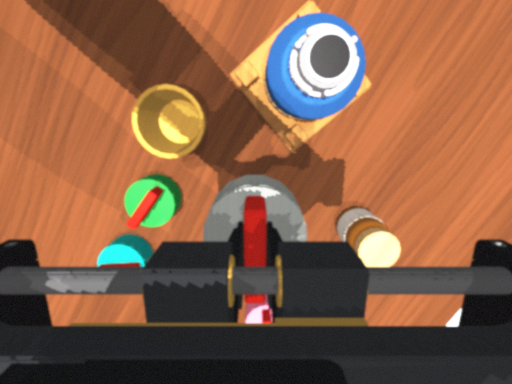

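The neck shows at about (330,57) and the held lid at (256,235) in the wrist picture. Now I'll measure how the lid sits relative to the TCP and check the ramps.

```bash
python3 - <<'E'
from h import *
c=dict(np.load('w3.npz'));M=c['mount'];p=cloud(c,M) # tool coords
img=c['img']
v,u=np.mgrid[:384,:512]
m=(u>200)&(u<312)&(v>170)&(v<240)&~red(img)&(p[...,1]>15)&(p[...,1]<45)
q=p[m];print('lid top y_tool pct',np.percentile(q[:,1],[10,50,90]))
h=cv2.convexHull(q[:,[0,2]].astype(np.float32))[:,0].astype(float)
far=h[h[:,0]<h[:,0].max()-8];print('circ xz',circ(far),len(far))
A=np.c_[q[:,0],q[:,2],np.ones(len(q))];print('plane',np.linalg.lstsq(A,q[:,1],rcond=None)[0])
r=(u>230)&(u<280)&(v>190)&(v<320)&red(img)&(p[...,1]<12)&(p[...,1]>-20);t=p[r];print('bar',len(t),t.min(0),t.max(0),np.percentile(t,[3,50,97],axis=0))
a=img[5:125,255:375];cv2.imwrite('pics/neck.png',cv2.resize(a,None,fx=5,fy=5,interpolation=cv2.INTER_CUBIC))
E
```

```text
lid top y_tool pct [27.86554199 28.78948225 32.35156507]
circ xz (array([ 0.30753005, -0.13809457]), np.float64(33.18389178734741)) 30
plane [-1.35476429e-01  1.78114506e-03  2.72827942e+01]
bar 1592 [-27.85089293  -3.25703819  -6.02361925] [28.53980404 11.93435145  5.8581865 ] [[-27.35582559  -2.28657865  -5.45610673]
 [-11.1302913   -1.06378683   0.21582535]
 [ 26.13041563   7.81589231   5.47507597]]
```

View pics/neck.png

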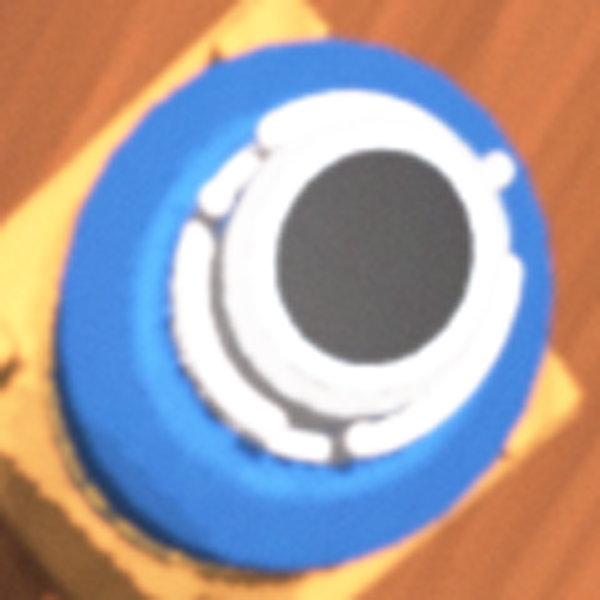

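Call:
move_arm --series '[-30,-1,14,0,0,0,-60,-1,29,0,0,0,-90,-1,44,0,0,0,-110,-1,54,0,0,0,-117.5,-1,57.5,0,0.003,0]'

```text
clock: 4.93
ee_pos: [538.9, 61.7, 270.6]
eef_rot: [-90.0, 0.1, -60.4]
ft_force: [0.1, -0.1, -2.7]
opening: 11.7
```

Call:
move_arm --series '[0,8,0,0,0,0,0,16,0,0,0,0,0,22,0,0,0,0,0,22,0,0,0,0]'

```text
clock: 5.27
ee_pos: [538.1, 58.9, 246.5]
eef_rot: [-90.2, 0.1, -60.5]
ft_force: [-0.3, 0.5, -2.4]
opening: 11.9
```

```bash
python3 d.py 538.3 60.1 236 29.5; sleep 0; python3 - <<'E'
from h import *
from cell import *
o=get_obs();T=pose(o);c=capture('wrist');np.savez('w4.npz',T=T,**c)
p=cloud(c,c['mount']);img=c['img'];v,u=np.mgrid[:384,:512]
r=(u>230)&(u<280)&(v>190)&(v<320)&red(img)&(p[...,1]<3)&(p[...,1]>-6);t=p[r]
print('bar top plane',np.linalg.lstsq(np.c_[t[:,[0,2]],np.ones(len(t))],t[:,1],rcond=None)[0],np.median(t[:,1]),t[:,0].min(),t[:,0].max())
print(o['eef_rot'])
E
python3 d.py 538.3 60.1 236 29.5
```

```text
clock 5.2667 p [538.1  58.9 246.5] j6 -28.9 F [-0.3  0.5 -2.4] M [ 0.07 -0.12  0.02] op 11.9
[-0.9174, 10.4613, 0.8196, 0.0042, -0.0008, -0.0018]
bar top plane [-0.00666743  0.00892649 -1.10715503] -1.1360262810845256 -27.82509824368821 28.32937535354904
[-90.24325731   0.10528625 -60.54857603]
clock 5.3167 p [538.4  59.  247.4] j6 -28.9 F [-0.3  0.2 -1.4] M [-0.01 -0.17  0.02] op 11.8
[-0.9751, 11.4362, 0.4494, 0.0031, -0.0008, -0.0013]
```

Call:
move_arm --series '[-0.5,5,0.3,0.003,0,0,-0.9,10,0.5,0.003,0,0,-0.9,10,0.5,0.003,0,0,-0.9,10,0.5,0.003,0,0]'

```text
clock: 5.65
ee_pos: [538.9, 61.2, 239.0]
eef_rot: [-89.9, 0.0, -60.4]
ft_force: [-0.8, 0.4, -1.8]
opening: 11.9
```

```bash
cat > avg.py <<'E'
from h import *
from cell import *
P=[];F=[];M=[];E=[]
for i in range(6):
    capture('top');o=get_obs();P.append(o['ee_pos']);F.append(o['ft_force']);M.append(o['moment']);E.append(o['eef_rot'])
print(np.mean(P,0).round(2),np.std(P,0).round(2),'F',np.mean(F,0).round(2),'M',np.mean(M,0).round(3),np.mean(E,0).round(2),o['joint_positions'].round(1),o['clock'])
E
python3 avg.py
```

```text
[539.23  61.43 239.74] [0.07 0.06 0.15] F [-0.21  0.21 -2.19] M [ 0.019 -0.149 -0.002] [-8.980e+01 -1.000e-02 -6.043e+01] [ 8.000e-01 -6.700e+00  1.084e+02  1.000e-01  7.810e+01 -2.880e+01] 5.95
```

Call:
move_arm --series '[0.3,1,-0.7,0,0,0,0.7,2,-1.4,0,0,0,0.7,2,-1.4,0,0,0,0.7,2,-1.4,0,0,0,0.7,2,-1.4,0,0,0]'

```text
clock: 6.37
ee_pos: [538.2, 60.1, 237.4]
eef_rot: [-89.8, -0.0, -60.4]
ft_force: [-0.1, -0.2, -2.8]
opening: 11.7
```

```bash
python3 avg.py; python3 - <<'E'
from cell import *
import cv2
c=capture('scene')['img'][60:220,190:350];cv2.imwrite('pics/s5.png',cv2.resize(c,None,fx=3.7,fy=3.7,interpolation=cv2.INTER_CUBIC))
E
```

```text
[538.25  60.12 237.48] [0.01 0.01 0.03] F [-0.12  0.18 -2.41] M [ 0.023 -0.134 -0.007] [-89.83  -0.   -60.44] [ 7.000e-01 -6.700e+00  1.086e+02  1.000e-01  7.800e+01 -2.890e+01] 6.6667
```

View pics/s5.png

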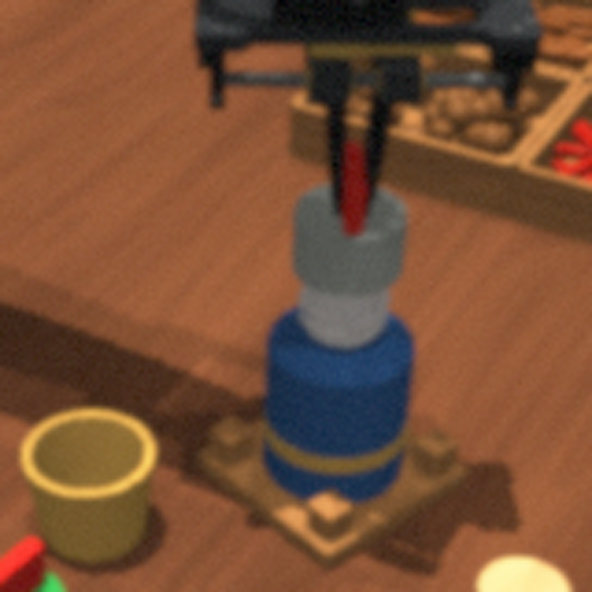

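The lid hangs level and centred over the neck, at about (350,240) in the crop. I'll lower it gently.

Call:
move_arm --series '[0,3,0,0,0,0,0,6,0,0,0,0,0,9,0,0,0,0,0,11,0,0,0,0,0,12,0,0,0,0]'

```text
clock: 7.13
ee_pos: [538.0, 60.1, 224.7]
eef_rot: [-89.9, 0.0, -60.4]
ft_force: [0.0, -0.4, -2.4]
opening: 11.7
```

```bash
python3 avg.py
```

```text
[538.22  60.14 225.29] [0.16 0.02 0.35] F [ 0.02  0.54 -2.54] M [ 0.011 -0.122 -0.01 ] [-8.984e+01  1.000e-02 -6.044e+01] [ 7.000e-01 -6.300e+00  1.093e+02  1.000e-01  7.670e+01 -2.890e+01] 7.4333
```

Call:
move_arm --series '[0,1,0,0,0,0,0,2,0,0,0,0,0,3,0,0,0,0,0,4,0,0,0,0,0,5,0,0,0,0]'

```text
clock: 7.85
ee_pos: [538.8, 60.1, 222.7]
eef_rot: [-89.8, -0.1, -60.4]
ft_force: [-3.4, 0.1, 10.3]
opening: 11.8
```

Call:
move_arm --series '[0,0.7,0,0,0,0,0,1.4,0,0,0,0,0,2,0,0,0,0,0,2,0,0,0,0]'

```text
clock: 8.18
ee_pos: [539.0, 60.0, 222.5]
eef_rot: [-89.7, -0.1, -60.4]
ft_force: [-5.0, -0.9, 13.3]
opening: 11.9
```

```bash
python3 avg.py
```

```text
[538.96  60.   222.47] [0.02 0.01 0.02] F [-5.01 -0.64 13.04] M [-0.201  1.351 -0.041] [-89.73  -0.09 -60.44] [ 7.000e-01 -6.100e+00  1.095e+02  1.000e-01  7.630e+01 -2.890e+01] 8.4833
```

Call:
move_arm --series '[0,-1.5,0,0,-0.03,0,0,-1.5,0,0,-0.07,0,0,-1.5,0,0,-0.12,0,0,-1.5,0,0,-0.17,0,0,-1.5,0,0,-0.2,0]'

```text
clock: 8.9
ee_pos: [539.1, 61.2, 222.6]
eef_rot: [-89.6, -0.0, -48.9]
ft_force: [-2.3, 2.1, 5.6]
opening: 11.8
```

```bash
python3 avg.py
```

```text
[538.98  60.91 222.25] [0.07 0.04 0.06] F [-2.31  1.64  5.86] M [0.523 0.4   0.224] [-8.966e+01 -5.000e-02 -4.891e+01] [  0.7  -6.1 109.5   0.2  76.3 -40.4] 9.2
```

Call:
move_arm --series '[0,0,0,0,-0.05,0,0,0,0,0,-0.1,0,0,0,0,0,-0.15,0,0,0,0,0,-0.2,0,0,0,0,0,-0.25,0]'

```text
clock: 9.62
ee_pos: [538.1, 60.2, 219.5]
eef_rot: [-89.9, -0.1, -34.5]
ft_force: [0.8, -0.5, -2.5]
opening: 11.5
```

```bash
python3 avg.py
```

```text
[538.15  60.17 219.59] [0.05 0.01 0.11] F [-0.08  0.34 -2.68] M [ 0.067 -0.157 -0.005] [-8.986e+01 -6.000e-02 -3.466e+01] [ 7.000e-01 -6.000e+00  1.097e+02  1.000e-01  7.620e+01 -5.470e+01] 9.9167
```

Call:
move_arm --series '[0,1,0,0,0,0,0,2,0,0,0,0,0,3,0,0,0,0,0,4,0,0,0,0,0,5,0,0,0,0]'

```text
clock: 10.33
ee_pos: [538.3, 60.1, 214.8]
eef_rot: [-89.8, -0.1, -34.7]
ft_force: [0.2, -0.2, -2.2]
opening: 12.0
```

Call:
move_arm --series '[0,0,0,0,0,0,0,0,0,0,0,0]'

```text
clock: 10.5
ee_pos: [538.2, 60.2, 214.8]
eef_rot: [-89.9, -0.1, -34.7]
ft_force: [0.3, -0.0, -2.1]
opening: 11.6
```

```bash
python3 avg.py
```

```text
[538.32  60.16 215.01] [0.03 0.01 0.05] F [-0.03  0.17 -2.65] M [ 0.048 -0.142 -0.002] [-8.984e+01 -8.000e-02 -3.465e+01] [ 7.00e-01 -5.80e+00  1.10e+02  1.00e-01  7.57e+01 -5.47e+01] 10.8
```

Call:
move_arm --series '[0,1,0,0,0,0,0,2,0,0,0,0,0,3,0,0,0,0,0,4,0,0,0,0,0,4,0,0,0,0]'

```text
clock: 11.22
ee_pos: [538.7, 60.1, 212.6]
eef_rot: [-89.8, -0.1, -34.6]
ft_force: [-2.3, 0.2, 4.8]
opening: 11.7
```

Call:
move_arm --series '[0,0,0,0,0,0,0,0,0,0,0,0]'

```text
clock: 11.38
ee_pos: [538.7, 60.1, 212.6]
eef_rot: [-89.8, -0.1, -34.7]
ft_force: [-2.8, -0.2, 6.2]
opening: 11.9
```

```bash
python3 avg.py
```

```text
[538.67  60.13 212.61] [0.01 0.01 0.02] F [-2.01  0.12  5.75] M [-0.043  0.535 -0.013] [-89.82  -0.13 -34.65] [ 7.000e-01 -5.700e+00  1.101e+02  1.000e-01  7.540e+01 -5.470e+01] 11.6833
```

The lid is now on the low part of the ramps, with a height offset consistent with the pin-top contact. I'll turn it backward and rise with the ramp.

Call:
move_arm --series '[0,-0.4,0,0,-0.1,0,0,-0.8,0,0,-0.2,0,0,-1.2,0,0,-0.3,0,0,-1.6,0,0,-0.4,0,0,-2.0,0,0,-0.5,0]'

```text
clock: 12.1
ee_pos: [538.4, 60.8, 214.7]
eef_rot: [-89.8, -0.2, -5.7]
ft_force: [-4.0, 2.2, 5.7]
opening: 12.0
```

```bash
python3 avg.py
```

```text
[539.22  60.24 214.91] [0.21 0.15 0.03] F [-0.53 -0.6   5.21] M [-0.047  0.061  0.032] [-89.88  -0.31  -5.89] [ 7.00e-01 -5.80e+00  1.10e+02  1.00e-01  7.55e+01 -8.34e+01] 12.4
```

Call:
move_arm --series '[0,-0.4,0,0,-0.1,0,0,-0.8,0,0,-0.2,0,0,-1.2,0,0,-0.3,0,0,-1.6,0,0,-0.4,0,0,-2,0,0,-0.5,0]'

```text
clock: 12.82
ee_pos: [538.4, 60.6, 216.8]
eef_rot: [-89.9, -0.2, 22.9]
ft_force: [-2.9, 1.2, 6.9]
opening: 11.9
```

```bash
python3 avg.py
```

```text
[539.12  60.25 216.94] [0.1  0.07 0.01] F [-1.17 -0.07  5.93] M [0.081 0.229 0.039] [-90.03  -0.32  22.75] [ 7.000e-01 -5.900e+00  1.098e+02  1.000e-01  7.570e+01 -1.120e+02] 13.1167
```

Call:
move_arm --series '[0,0,0,0,-0.05,0,0,0,0,0,-0.1,0,0,0,0,0,-0.15,0,0,0,0,0,-0.15,0]'

```text
clock: 13.45
ee_pos: [539.4, 61.0, 217.1]
eef_rot: [-90.0, -0.4, 31.3]
ft_force: [-1.5, 2.2, 5.7]
opening: 11.7
```

```bash
python3 avg.py
```

```text
[539.33  60.92 217.06] [0.02 0.01 0.01] F [-0.66  2.03  6.17] M [ 0.618  0.219 -0.018] [-90.01  -0.39  31.23] [   0.7   -5.9  109.8    0.2   75.7 -120.6] 13.75
```

Call:
move_arm --series '[0,0,0,0,-0.05,0,0,0,0,0,-0.1,0,0,0,0,0,-0.12,0,0,0,0,0,-0.12,0]'

```text
clock: 14.08
ee_pos: [539.1, 61.1, 216.7]
eef_rot: [-90.0, -0.4, 38.1]
ft_force: [-0.7, 1.5, 5.2]
opening: 11.7
```

```bash
python3 avg.py
```

```text
[538.96  60.73 216.57] [0.04 0.11 0.05] F [-0.76  1.03  5.26] M [0.501 0.265 0.031] [-90.04  -0.32  38.11] [   0.7   -5.9  109.9    0.2   75.7 -127.5] 14.3833
```

Call:
move_arm --series '[0,0,0,0,-0.04,0,0,0,0,0,-0.08,0,0,0,0,0,-0.08,0]'

```text
clock: 14.63
ee_pos: [538.2, 60.3, 214.6]
eef_rot: [-90.0, -0.2, 42.7]
ft_force: [-0.3, 1.5, -1.1]
opening: 12.2
```

```bash
python3 avg.py
```

```text
[538.09  60.34 214.49] [0.02 0.02 0.02] F [ 0.21  1.3  -1.33] M [ 0.419 -0.064  0.042] [-89.99  -0.16  42.66] [ 7.00e-01 -5.80e+00  1.10e+02  1.00e-01  7.57e+01 -1.32e+02] 14.9333
```

Call:
move_arm --series '[0,0,0,0,-0.04,0,0,0,0,0,-0.08,0,0,1,0,0,-0.08,0,0,2,0,0,-0.08,0]'

```text
clock: 15.27
ee_pos: [538.2, 60.0, 212.6]
eef_rot: [-90.1, -0.1, 47.2]
ft_force: [1.1, -0.4, -3.2]
opening: 12.2
```

```bash
python3 avg.py
```

```text
[538.16  60.07 212.62] [0.11 0.04 0.22] F [-0.03 -0.03 -3.03] M [ 0.135 -0.081 -0.012] [-90.04  -0.14  47.24] [ 7.000e-01 -5.700e+00  1.101e+02  1.000e-01  7.550e+01 -1.366e+02] 15.5667
```

Free now, with no contact. I'll lower it into the gap.

Call:
move_arm --series '[0,1,0,0,0,0,0,2,0,0,0,0,0,3,0,0,0,0,0,4,0,0,0,0,0,5,0,0,0,0]'

```text
clock: 15.98
ee_pos: [538.3, 60.2, 207.8]
eef_rot: [-90.0, -0.2, 47.3]
ft_force: [0.2, 0.2, -2.7]
opening: 11.5
```

```bash
python3 avg.py
```

```text
[538.25  60.16 207.79] [0.07 0.01 0.17] F [-0.02  0.21 -2.14] M [ 0.162 -0.074 -0.007] [-90.04  -0.15  47.28] [ 7.000e-01 -5.500e+00  1.104e+02  1.000e-01  7.500e+01 -1.366e+02] 16.2833
```

Call:
move_arm --series '[0,1,0,0,0,0,0,2,0,0,0,0,0,3,0,0,0,0,0,4,0,0,0,0,0,4.5,0,0,0,0]'

```text
clock: 16.7
ee_pos: [538.6, 60.2, 204.9]
eef_rot: [-90.1, -0.2, 47.3]
ft_force: [-2.9, -0.6, 6.7]
opening: 12.1
```

```bash
python3 avg.py
```

```text
[538.56  60.19 204.97] [0.01 0.01 0.02] F [-2.65  0.02  5.51] M [0.146 0.626 0.008] [-90.08  -0.19  47.28] [ 7.000e-01 -5.400e+00  1.105e+02  1.000e-01  7.460e+01 -1.366e+02] 17.0
```

The lid has dropped in: z is about 25–25.7 mm above the mouth, held for 0.3 s, level and centred. Now I'll screw it clockwise.

Call:
move_arm --series '[0,0.1,0,0,0.08,0,0,0.3,0,0,0.16,0,0,0.6,0,0,0.24,0,0,0.9,0,0,0.32,0,0,1.2,0,0,0.4,0]'

```text
clock: 17.42
ee_pos: [538.5, 59.3, 204.4]
eef_rot: [-90.1, -0.1, 24.2]
ft_force: [-4.5, -1.7, 6.9]
opening: 12.1
```

```bash
python3 avg.py
```

```text
[538.89  60.06 204.35] [0.11 0.18 0.06] F [-2.63 -0.02  7.55] M [ 0.127  0.614 -0.134] [-90.03  -0.26  24.25] [ 7.000e-01 -5.300e+00  1.106e+02  1.000e-01  7.450e+01 -1.137e+02] 17.7167
```

Call:
move_arm --series '[0,0.3,0,0,0.08,0,0,0.6,0,0,0.16,0,0,0.9,0,0,0.24,0,0,1.2,0,0,0.32,0,0,1.5,0,0,0.4,0]'

```text
clock: 18.13
ee_pos: [538.6, 59.6, 202.7]
eef_rot: [-90.0, -0.2, 1.2]
ft_force: [-4.1, -1.2, 7.1]
opening: 11.4
```

```bash
python3 avg.py
```

```text
[538.94  60.07 202.74] [0.11 0.11 0.05] F [-2.52  0.34  6.16] M [ 0.054  0.514 -0.119] [-89.93  -0.26   1.34] [ 7.000e-01 -5.200e+00  1.107e+02  1.000e-01  7.430e+01 -9.080e+01] 18.4333
```

Call:
move_arm --series '[0,0.3,0,0,0.08,0,0,0.6,0,0,0.16,0,0,0.9,0,0,0.24,0,0,1.2,0,0,0.32,0,0,1.5,0,0,0.38,0]'

```text
clock: 18.85
ee_pos: [539.3, 59.8, 201.3]
eef_rot: [-89.9, -0.3, -20.5]
ft_force: [-2.1, -1.0, 7.2]
opening: 12.1
```

```bash
python3 avg.py
```

```text
[538.99  60.25 201.13] [0.11 0.13 0.04] F [-2.17  0.49  6.52] M [ 0.113  0.521 -0.067] [-89.82  -0.21 -20.4 ] [ 7.000e-01 -5.200e+00  1.108e+02  1.000e-01  7.420e+01 -6.900e+01] 19.15
```

Call:
move_arm --series '[0,0.2,0,0,0.05,0,0,0.4,0,0,0.1,0,0,0.6,0,0,0.15,0,0,0.6,0,0,0.15,0]'

```text
clock: 19.48
ee_pos: [539.1, 60.0, 200.5]
eef_rot: [-89.8, -0.2, -29.0]
ft_force: [-3.3, 0.4, 6.0]
opening: 12.3
```

```bash
python3 avg.py
```

```text
[539.01  60.22 200.48] [0.02 0.03 0.03] F [-1.78  0.01  5.84] M [ 0.01   0.469 -0.064] [-89.79  -0.19 -28.93] [ 7.000e-01 -5.100e+00  1.108e+02  1.000e-01  7.410e+01 -6.040e+01] 19.7833
```

Call:
move_arm --series '[0,0.2,0,0,0.04,0,0,0.4,0,0,0.08,0,0,0.5,0,0,0.12,0,0,0.5,0,0,0.12,0]'

```text
clock: 20.12
ee_pos: [539.1, 59.9, 200.0]
eef_rot: [-89.8, -0.2, -35.9]
ft_force: [-1.6, -0.8, 4.8]
opening: 11.5
```

```bash
python3 avg.py
```

```text
[539.    60.01 199.92] [0.02 0.03 0.02] F [-2.39 -0.52  5.24] M [-0.106  0.46  -0.045] [-89.8   -0.18 -35.81] [ 7.000e-01 -5.100e+00  1.108e+02  1.000e-01  7.400e+01 -5.360e+01] 20.4167
```

Call:
move_arm --series '[0,0.2,0,0,0.03,0,0,0.4,0,0,0.06,0,0,0.5,0,0,0.09,0,0,0.5,0,0,0.09,0]'

```text
clock: 20.75
ee_pos: [538.7, 60.0, 199.6]
eef_rot: [-89.8, -0.1, -41.0]
ft_force: [-3.4, -0.8, 6.8]
opening: 11.7
```

```bash
python3 avg.py
```

```text
[538.62  60.11 199.56] [0.02 0.03 0.01] F [-3.66 -0.1   7.51] M [-0.043  0.838 -0.097] [-89.82  -0.1  -40.96] [ 7.000e-01 -5.100e+00  1.108e+02  1.000e-01  7.410e+01 -4.840e+01] 21.05
```

Call:
move_arm --series '[0,0.1,0,0,0.03,0,0,0.2,0,0,0.06,0,0,0.2,0,0,0.09,0,0,0.2,0,0,0.09,0]'

```text
clock: 21.38
ee_pos: [538.1, 60.5, 199.6]
eef_rot: [-89.9, -0.0, -46.0]
ft_force: [-6.3, 0.1, 9.1]
opening: 11.5
```

```bash
python3 avg.py
```

```text
[538.11  60.49 199.55] [0.01 0.01 0.02] F [-6.37  0.46  8.75] M [0.15  1.253 0.709] [-8.986e+01 -2.000e-02 -4.598e+01] [ 7.000e-01 -5.100e+00  1.109e+02  1.000e-01  7.420e+01 -4.340e+01] 21.6833
```

The moment rose to 0.7 N m and z stopped falling, 5.4 mm below gap level, so the lid is at its stop. I'll relieve the load and then open.

Call:
move_arm --series '[0,-1,0,0,-0.03,0,0,-2,0,0,-0.06,0,0,-2.7,0,0,-0.06,0,0,-2.7,0,0,-0.06,0]'

```text
clock: 22.02
ee_pos: [538.1, 60.4, 199.8]
eef_rot: [-89.8, -0.0, -42.7]
ft_force: [-1.3, 1.6, -1.2]
opening: 11.6
```

```bash
python3 avg.py
```

```text
[538.11  60.4  199.86] [0.02 0.02 0.03] F [-1.64  1.53 -1.12] M [0.423 0.232 0.055] [-89.84  -0.   -42.7 ] [ 7.000e-01 -5.100e+00  1.108e+02  1.000e-01  7.420e+01 -4.670e+01] 22.3167
```

Almost unloaded, so I'll open in place and then rise.

Call:
move_arm --series '[0,0,0,0,0,0,0,0,0,0,0,0,0,0,0,0,0,0,0,0,0,0,0,0,0,0,0,0,0,0]' --jaw 40

```text
clock: 22.73
ee_pos: [538.6, 60.0, 200.5]
eef_rot: [-89.8, -0.1, -42.7]
ft_force: [-0.1, -1.2, -0.1]
opening: 37.9
```

Call:
move_arm --series '[0,-15,0,0,0,0,0,-40,0,0,0,0,0,-70,0,0,0,0,0,-100,0,0,0,0,0,-120,0,0,0,0]'

```text
clock: 23.15
ee_pos: [538.8, 59.9, 323.7]
eef_rot: [-89.7, -0.2, -42.7]
ft_force: [0.3, -0.5, 0.2]
opening: 40.1
```

```bash
python3 avg.py; python3 - <<'E'
from h import *
from cell import *
s=[]
c=capture('scene');s.append(c['img'][60:260,180:360])
w=cloud(c);cc=c
o=get_obs();T=pose(o);k=capture('wrist');cv2.imwrite('pics/w9.png',k['img'])
cv2.imwrite('pics/s9.png',cv2.resize(s[0],None,fx=3,fy=3,interpolation=cv2.INTER_CUBIC))
for n,c,W in [('scene',cc,None),('wrist',k,T@k['mount'])]:
    p=cloud(c,W);near=np.hypot(p[...,0]-538.4,p[...,1]-60)<40
    r=near&red(c['img'])&(p[...,2]>190)&(p[...,2]<215);t=p[r]
    if len(t): print(n,'bar top z',np.percentile(t[:,2],[50,75,90]),'mid',(t.max(0)+t.min(0))/2, 'tilt',np.linalg.lstsq(np.c_[t[:,:2]-t[:,:2].mean(0),np.ones(len(t))],t[:,2],rcond=None)[0])
    g=near&~red(c['img'])&(p[...,2]>160)&(p[...,2]<182);q=p[g]
    if len(q): print(' lid top',len(q),np.median(q[:,2]),circ(cv2.convexHull(q[:,:2].astype(np.float32))[:,0].astype(float)))
E
```

```text
[538.7   59.93 322.26] [1.1  0.01 3.6 ] F [-0.22 -0.35  0.17] M [ 0.039 -0.163 -0.002] [-89.7   -0.2  -42.68] [ 6.00e-01 -9.00e+00  1.03e+02  1.00e-01  8.60e+01 -4.67e+01] 23.45
scene bar top z [200.72568952 201.41260859 201.86589735] mid [538.16871588  58.18355866 196.59009013] tilt [1.38836001e-01 1.69102231e-01 1.99949195e+02]
 lid top 408 170.72552265421683 (array([538.53665912,  57.52251899]), np.float64(33.075191439710245))
wrist bar top z [200.80770256 201.34262667 201.76237661] mid [538.52152723  60.37141593 196.86652276] tilt [-9.82979723e-03 -2.49371701e-02  2.00705129e+02]
 lid top 2531 170.940560735465 (array([538.10349381,  60.14254679]), np.float64(33.07347279076032))
```

View pics/s9.png

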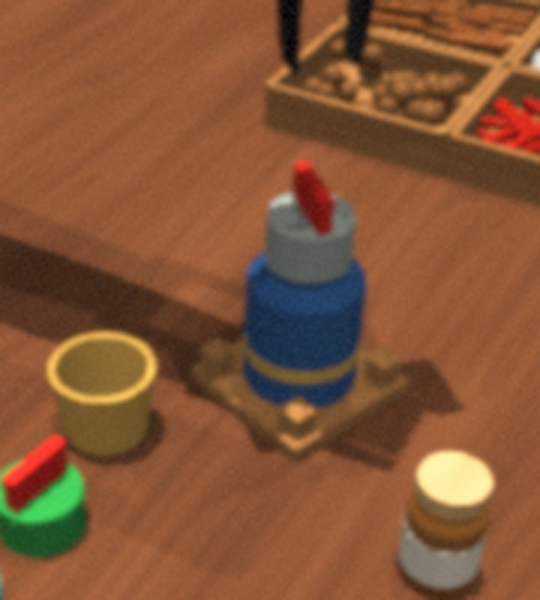

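View pics/w9.png

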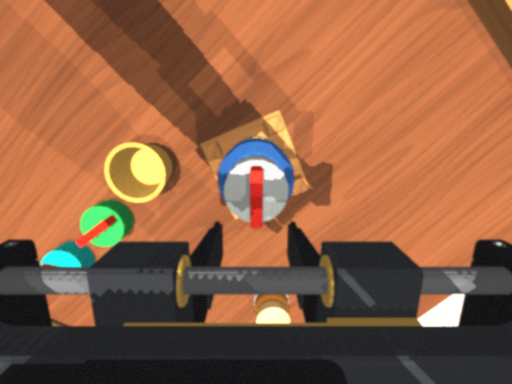

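The lid sits seated on the tin, at (312,235) in the scene crop and (256,190) in the wrist view, with the gripper clear. One last levelness check, then I'll hand it in.

```bash
python3 - <<'E'
from h import *
from cell import *
c=capture('top');p=cloud(c);near=np.hypot(p[...,0]-538.4,p[...,1]-60)<30
q=p[near&~red(c['img'])&(p[...,2]>165)&(p[...,2]<178)]
print(len(q),np.linalg.lstsq(np.c_[q[:,:2]-q[:,:2].mean(0),np.ones(len(q))],q[:,2],rcond=None)[0])
b=np.load('top0.npz');w0=cloud(dict(b))
for nm,(u,v) in dict(jar=(241,132),mort=(238,263),scoop=(367,172)).items(): print(nm,w0[v,u].round(1),p[v,u].round(1))
sign_off()
E
```

```text
15 [  0.50633217  -0.78332421 170.45418755]
jar [714.9 -68.3  92.4] [714.7 -68.3  93.1]
mort [425.8 -62.1   5.8] [425.8 -62.1   5.5]
scoop [ 643.1 -363.2    2.5] [ 642.9 -362.9    3.9]
the job is handed in; nothing more can be done
```

The grey steel lid is screwed home on the blue canister and released, and the job is handed in; sign-off gives no verdict.

**What I did:** The lid first landed on a pin top. Turning it anticlockwise took it onto the ramps and about 80° further off the high ends. I lowered it into the gaps, at about 25 mm above the mouth and free of load. I then screwed it about 93° clockwise until the moment rose to 0.7 N m and it stopped sinking, 5.4 mm below gap level. Before opening I backed it off about 3° to take the load off. The highest steady push I measured was about 15 N.

**Last checks:**
- **Height:** the lid top measured 170.7–170.9 mm against an expected 171.5 mm, with a limit of about 172.9 mm.
- **Centring:** the wrist camera puts the lid centre at (538.1, 60.1), within 1 mm of the neck. The scene camera reads about 2.5 mm lower in y, as it did for the neck itself at the start.
- **Bystanders:** spot checks on the jar, mortar and scoop show no movement beyond about 1.5 mm of depth noise.
- **Robot:** the gripper was about 120 mm above the lid with no contact.

**Checks that failed or disagreed:**
- **Top-camera level check:** it had only 15 usable points because the gripper blocked the view, so it told me nothing.
- **Scene-camera bar tilt:** it read about 0.2 rad, but those points include the bar's side, so I did not trust it.
- **What level rests on:** a wrist-camera fit of about 0.03 rad and the tool's tilt at release, under 0.3°.

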